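# Unstack the tube racks and set up the sample bench

### The arm

A 6-joint arm with a two-finger parallel gripper is mounted at the origin on the work surface. World frame = base frame: x ahead of the robot, y to its left, z up, the work surface at z = 0. Lengths are in m, angles in degrees, forces in N, time in s.
With the tool pointing down it reaches from about 0.25 to 0.725 m from the base axis. Payload 9.7 kg.
Tool frame: the origin (TCP) lies between the finger pads; the fingertips stand 17 mm ahead of it and the grasp point (between the pads) lies 2 mm behind it; z points along the fingers, y is the direction in which the jaws open and shut (so a half turn about z gives the same grasp; the last joint's range is limited). The gripper opens to 85 mm and grips with 20 to 120 N. Pads are 22 mm wide; open, the fingers measure 114 mm over their backs; the gripper's body (76 mm by 85 mm) begins 54 mm behind the grasp point. The pads swing forward as they close: fully open they stand 13 mm farther back than shut.
Start: joints at [68.526, 4.979, 10.078, 95.1, 0, 90], TCP at [0.201, 0.512, 0.248] pointing down, gripper open.
Joint ranges: [-179.16, 179.16], [-48.56, 103.87], [-65.8, 70.77], [-126.05, 130.52], [-82.76, 87.17], [-180, 180]. Speed limits (degrees/s): [127.2, 127.2, 147.25, 180, 180, 180].

### API

Orientations are given as [roll, pitch, yaw] about the fixed x, y, z axes, in that order (R = Rz(yaw) Ry(pitch) Rx(roll)).
In Python, from workcell import monitor, cams, order gives the robot as it stands. The module is installed in compiled form; this text tells all that it offers.
- The arm moves only by the shell command python3 -m handwheel 'ROWS' [OPENING] [FORCE]. ROWS is JSON, a list of rows, each a list of 6 numbers: the shift along the tool's x, y, z in m, then the turn, a rotation vector about the tool's x, y, z in degrees. In form: [[tx, ty, tz, wx, wy, wz], ...]. A call has exactly 8 rows; each row shifts and turns the commanded pose from where the row before left it, along the tool's axes as they then stand; what a row does not reach is not made up. A row lasts 1/12 s, in which the tool goes at most 41.7 mm and 7.16 degrees, less where a joint would pass 70% of its speed; a pose out of reach is approached as far as the arm can. A call is refused whole if a number of a shift passes 0.0417 or a number of a turn 7.16, either way. A call with a gripper value outside its range is refused whole. OPENING is the opening, from -1 (shut) to 1 (fully open), set as the call begins (- or left out, the last holds). The fingers move at their own pace and stop on an object; FORCE is the grip in N (left out, the last holds). Time passes only in rows, so rows that do not move let the fingers close, or fill a call up. It gives the time, the measured TCP pose, the force and the opening at its end, in the units of the state.
- monitor.get_obs(): the state, without advancing time (a new reading comes with each control period).
- cams.camera(name): name is "scene" or "top" or "wrist"; returns a dict with "img" (384x512x3 uint8, red, green, blue), "depth" (384x512 float32, m along the optical axis (not along the pixel's ray), 0 where there is no reading), "fx", "fy", "cx", "cy" (pixels), "rvec" (rotation vector, rad) and "tvec" (3), from world to camera coordinates, as OpenCV has them; the wrist camera has in their place "tool_from_camera" (4x4, takes a point from camera to tool coordinates, whose origin is the TCP and whose axes are the flange's). Camera axes: x right, y down, z forward; pixel columns grow to the right and rows downward; lengths in m; the calibration is good to about 2 mm. The wrist camera is an equidistant fisheye: a pixel r from the principal point sees the ray r / f radians off the axis. A picture is of the moment at which its call begins: read the wrist's pose just before it.
- order.job_done(): hands the job in, once; it reports no verdict.
The state is a dict: "time": time; "q": joint angles; "qd": joint speeds; "joint_efforts": joint torques, N m; "ee_pos": TCP position; "tcp_rot": TCP orientation; "wrist_force": force on the tool from outside, world axes, zero at the start; "torque": the same for the moment, N m; "opening": finger opening in m.
Only numpy, scipy, OpenCV 4.12 (cv2) and the standard library are available. Lean on these libraries where they do the work, as an engineer would, in place of code of your own. Each camera call takes 0.05 s, during which the arm holds its last target. There are 200 camera calls.

### The job

Take the stack apart and set each piece on its own station, upright, centred and lined up with it: the round disc flat down on the mixer turntable with both studs in its two holes, the small aluminium block on the heater plate, the middle rack on the steel draining stand, and the long rack on the glass window of the black reader. Let go of everything and leave the two little brown vials standing where they are.

Things in the scene. Friction and masses are not known exactly. Their poses are not given: they have to be found in the camera images.
- rack_long_mid (a point): Long white plastic tube rack, 184 (x) x 60 (y) x 40 (z) mm, about 0.28 kg, 12 x 4 small dark wells; the bottom of the stack, standing on the table. The point is its centre, 20 mm above its underside; x along its length, z up. Pinch it across its width from above; the upper half of its sides is clear of whatever it stands on. Either way round is fine.
- rack_mid_mid (a point): Middle-sized white plastic tube rack, 148 (x) x 58 (y) x 40 (z) mm, about 0.22 kg, 5 x 2 big dark wells; it stands on the long rack. Point: its centre, 20 mm above its underside; x along its length, z up. Pinch it across its width from above; the upper half of its sides is clear of whatever it stands on. Either way round is fine.
- block_mid (a point): Bare aluminium tube block, 112 (x) x 58 (y) x 40 (z) mm, about 0.35 kg, 4 x 2 dark wells; it stands on the middle rack. Point: its centre, 20 mm above its underside; x along its length, z up. Pinch it across its width from above; the upper half of its sides is clear of whatever it stands on. Either way round is fine.
- disc_mid (a point): White plastic tube disc on top of the stack, 78 mm diameter, 8 mm thick, 0.09 kg. On it an upright grip 36 (x) x 12 (y) mm, rising 32 mm above the disc (40 overall); pinch it across its 12 mm, near the top. Two 10.5 mm through holes at x = +-27 mm, in line with the grip. Point: on its axis, 20 mm above its underside; x along the grip, z up. Either way round is fine.
- reader_top (a point): Flatbed rack reader, fixed: black housing 218 (x) x 84 (y) x 70 (z) mm with a glass window on top. Point: centre of the window's upper face, on which the long rack stands; x along its length. Low end stops, 5 mm high, stand 204 mm apart (clear) along x; the long sides are open.
- stand_top (a point): Draining stand, fixed: flat steel plate 180 (x) x 80 (y) x 14 (z) mm with dark grooves. Point: centre of its upper face, on which the middle rack stands; x along its length. End stops, 5 mm high, stand 168 mm apart along x; the long sides are open.
- heater_top (a point): Block heater, fixed: grey housing 156 (x) x 88 (y) mm with a dark steel plate on top, 45 mm above the table. Point: centre of the plate's upper face, on which the aluminium block stands; x along its length. End stops, 5 mm high, stand 132 mm apart along x; the long sides are open.
- mixer_top (a point): Tube mixer, fixed (turntable does not turn): round white body, 112 mm across, with a dark 82 mm turntable on top, 50 mm above the table. Two steel studs, 7 mm thick, 7.5 mm tall, tapered tips, at x = +-27 mm. Point: centre of the turntable face (foot of the studs), on which the disc rests; x along the line of the studs, z up.
- vial_a_mid (a point): Small brown glass vial with a black cap, loose, 22 mm diameter, 40 mm tall, to be left alone. Point: its centre, 20 mm above the table.
- vial_b_mid (a point): A second vial like it, to be left alone. Point: its centre, 20 mm above the table.
Not all that is in view belongs to the job. Leave any pink or red look-alike of the part that bears block_mid alone.

How it is judged (in metres and radians):
At the end, for the whole second after the job is handed in: All four pieces upright (0.05 rad), at rest and down on their own stations: both racks and the block within 12 mm of centre and 0.15 rad of line (either way round); the disc flat on the turntable within 2.5 mm, 4 mm of centre, 0.12 rad of the stud line (horizontal distance between rack_long_mid and reader_top below 0.012 m and angle between the x axis of rack_long_mid and the x axis of reader_top, either way round below 0.15 rad and z of rack_long_mid in the frame of reader_top between 0.017 and 0.0235 m and angle between each of rack_long_mid, rack_mid_mid, block_mid, disc_mid's own z axis and vertical below 0.05 rad and linear speed of each of rack_long, rack_mid, block, disc below 0.02 m/s and horizontal distance between rack_mid_mid and stand_top below 0.012 m and angle between the x axis of rack_mid_mid and the x axis of stand_top, either way round below 0.15 rad and z of rack_mid_mid in the frame of stand_top between 0.017 and 0.0235 m and horizontal distance between block_mid and heater_top below 0.012 m and angle between the x axis of block_mid and the x axis of heater_top, either way round below 0.15 rad and z of block_mid in the frame of heater_top between 0.017 and 0.0235 m and horizontal distance between disc_mid and mixer_top below 0.004 m and angle between the x axis of disc_mid and the x axis of mixer_top, either way round below 0.12 rad and z of disc_mid in the frame of mixer_top between 0.017 and 0.0225 m); the robot touches nothing.
It fails at once if a brown vial is knocked over or shifted more than 25 mm (distance of any of vial_a_mid, vial_b_mid from where it was at the start of the episode above 0.025 m or angle between any of vial_a_mid, vial_b_mid's own z axis and vertical above 0.5 rad).
It also fails if it takes over 128 s, if anything falls off the work surface, if the arm or the gripper's body presses on something with over 40 N, if the wrist force passes 120 N, or if a joint passes its speed limit or range.

## Working session

There is one attempt and no reset: what is moved stays moved. The work goes in short steps, Python scripts to look and compute and a shell command to move; the robot and the scene stay as the last step left them, time stands still between calls to the robot, and variables do not carry over. Pictures are saved under pics/ and viewed, about 12 in all and at most 16, crops included, and the job is handed in when it is done.

```bash
mkdir -p pics; ls; cat > h.py <<'E'
import numpy as np, cv2
from workcell import monitor, cams, order
def cloud(n):
    c=cams.camera(n); R=cv2.Rodrigues(np.array(c['rvec'],float))[0]; t=np.array(c['tvec'],float).ravel()
    d=c['depth']; v,u=np.mgrid[:d.shape[0],:d.shape[1]]
    P=np.stack([(u-c['cx'])/c['fx']*d,(v-c['cy'])/c['fy']*d,d],-1)
    return c['img'],(P-t)@R,d>0
E
python3 - <<'E'
from h import *
print(monitor.get_obs())
for n in ['scene','top']:
    i,P,m=cloud(n); cv2.imwrite(f'pics/{n}0.png',i[...,::-1]); np.savez(f'{n}0.npz',i=i,P=P,m=m)
    print(n,P[192,256],P[10,10],P[10,500],P[370,10],P[370,500])
a=cv2.imread('pics/top0.png');cv2.imwrite('pics/top0b.png',cv2.resize(a,(800,600),interpolation=cv2.INTER_CUBIC))
E
```

```text
pics
{'time': 0.0, 'q': array([6.85265102e+01, 5.01169345e+00, 1.00347696e+01, 9.50989698e+01,
       7.41564294e-04, 8.99992575e+01]), 'qd': array([ 0.11767188,  0.06642622, -0.01239818, -0.05801932,  0.05526657,
       -0.00976784]), 'joint_efforts': array([ 2.79282962e-03, -5.20392072e+01,  4.64804792e+01,  1.63556373e-02,
        2.81374207e-05,  6.22565295e-06]), 'ee_pos': array([0.2012625 , 0.51163817, 0.24758018]), 'tcp_rot': array([-1.79924106e+02, -7.42547104e-04,  1.58527252e+02]), 'wrist_force': array([-0.67047041, -0.46928484, -0.45576428]), 'torque': array([-0.014431  , -0.00786631, -0.01602518]), 'opening': 0.08544536847349143}
scene [ 0.23407227 -0.06283537 -0.00107326] [-1.73976325 -1.89991888  0.33033122] [0.25531599 0.52225132 0.52110115] [ 0.86305634 -0.4956141   0.03158508] [8.38036446e-01 3.91987954e-01 1.94597770e-04]
top [ 4.34160947e-01 -8.08435947e-02  1.46897868e-04] [ 1.58928514  1.27301954 -0.74924307] [ 1.64911635 -1.45198572 -0.75221599] [-0.12977748  0.65897859  0.00234249] [-0.25134712 -1.26034146 -0.74975527]
```

View pics/top0b.png

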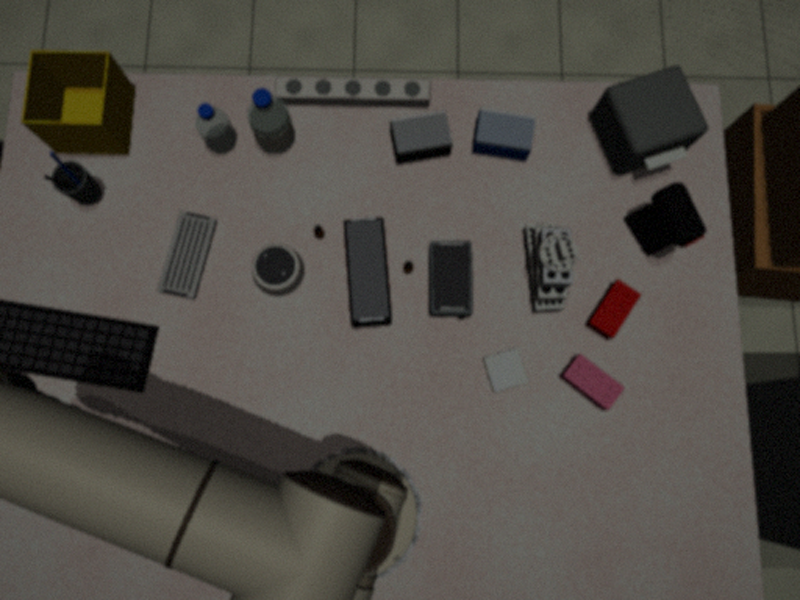

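View pics/scene0.png

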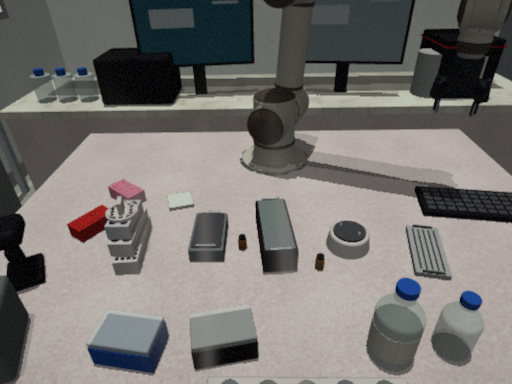

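The top view (800x600) shows the stand at (188,254), mixer (277,268), vials (319,231) and (408,267), reader (367,271), heater (450,278) and the stack at (550,268). The red and pink blocks are decoys.

```bash
cat > m.py <<'E'
import numpy as np, cv2
D={n:np.load(n+'0.npz') for n in('top','scene')}
T=D['top'];P=T['P'];M=T['m']
def rect(sel,name,P=P):
    p=P[sel]
    if len(p)<8: print(name,len(p)); return
    # outlier trim: largest connected component
    r=cv2.minAreaRect((p[:,:2]*1000).astype(np.float32)); c,(w,h),a=r
    if w<h: w,h,a=h,w,a+90
    print(name,len(p),'c',np.round(c,1),'size',round(w,1),round(h,1),'ang',round((a+90)%180-90,1),'z',np.round(np.percentile(p[:,2],[5,50,95])*1000,1),'mean',np.round(p[:,:2].mean(0)*1000,1))
def box(u0,v0,u1,v1,z0,z1,name):
    s=.64; m=np.zeros(M.shape,bool); m[int(v0*s):int(v1*s),int(u0*s):int(u1*s)]=1
    m&=M&(P[...,2]>z0)&(P[...,2]<z1)
    n,l,st,_=cv2.connectedComponentsWithStats(m.astype(np.uint8))
    if n>1: m=l==1+st[1:,4].argmax()
    rect(m,name)
box(155,205,222,305,.008,.03,'stand')
box(240,235,312,300,.04,.07,'mixer')
box(338,210,397,335,.062,.085,'reader')
box(420,230,480,325,.038,.055,'heater')
box(310,222,328,242,.02,.06,'vialB'); box(400,258,416,276,.02,.06,'vialA')
box(515,215,590,320,.030,.05,'long'); box(515,215,590,320,.070,.09,'mid'); box(515,215,590,320,.110,.122,'block');box(515,215,590,320,.124,.14,'disc');box(515,215,590,320,.150,.17,'grip')
Z=P[...,2]
m=np.zeros(M.shape,bool); m[140:205,330:378]=1; print(np.histogram(Z[m&M],bins=np.arange(-.01,.18,.01)))
# scene cloud
S=D['scene'];Q=S['P'];q=Q[S['m']]
for z0,z1,n in[(.036,.044,'long'),(.076,.084,'mid'),(.116,.1225,'block'),(.125,.135,'disc'),(.152,.165,'grip')]:
    s=S['m']&(Q[...,2]>z0)&(Q[...,2]<z1)&(abs(Q[...,1]+.42)<.17)&(abs(Q[...,0]-.45)<.14)
    s[:,:100]=0; s[:,155:]=0
    rect(s,'scene '+n,Q)
a=T['i'][130:215,90:390,::-1]; b=T['i'][125:215,320:395,::-1]
big=np.zeros((600,800,3),np.uint8); big[:227]=cv2.resize(a,(800,227),interpolation=3)
big[230:590,:300]=cv2.resize(b,(300,360),interpolation=3)
s=S['i'][185:285,95:165,::-1]; big[230:590,320:572]=cv2.resize(s,(252,360),interpolation=3)
cv2.imwrite('pics/crop1.png',np.clip(big.astype(float)*1.5,0,255).astype(np.uint8))
E
python3 m.py
```

```text
stand 1291 c [524.8 373. ] size 185.6 82.9 ang -10.7 z [ 9.7 14.8 19.5] mean [520.2 372.7]
mixer 708 c [491.9 179.9] size 98.0 97.9 ang 30.0 z [41.3 49.  55. ] mean [490.2 178.4]
reader 1741 c [482.5 -10.8] size 217.3 83.8 ang 5.5 z [65.3 70.2 75.2] mean [480.5 -10.9]
heater 1165 c [ 474.9 -184.3] size 153.3 87.3 ang 0.3 z [39.2 44.7 50.2] mean [ 474. -184.]
vialB 37 c [572.5  94.5] size 18.3 16.4 ang -3.4 z [26.  37.9 43.4] mean [571.8  94.4]
vialA 37 c [498.9 -95.6] size 19.6 17.3 ang 89.9 z [25.4 38.7 43.9] mean [498.5 -95.1]
long 284 c [ 503.5 -378.3] size 184.3 59.4 ang 4.8 z [32.7 40.5 46.7] mean [ 494.6 -367.3]
mid 230 c [ 500.4 -381.3] size 145.8 57.2 ang 2.3 z [71.3 80.  86.5] mean [ 468.  -372.4]
block 137 c [ 464.6 -384.7] size 59.8 34.5 ang 87.1 z [112.6 119.3 121.8] mean [ 461.4 -382.1]
disc 357 c [ 506.8 -386.1] size 75.7 75.0 ang -44.8 z [124.9 128.5 133. ] mean [ 505.7 -384.7]
grip 55 c [ 507.5 -385.8] size 34.5 13.8 ang 15.3 z [152.6 159.9 164.2] mean [ 506.1 -385.4]
(array([710, 847,  46,  56, 128, 156,  51,  39, 123, 117,  33,  33, 147,
       447, 103,  16,  28,  27]), array([-0.01,  0.  ,  0.01,  0.02,  0.03,  0.04,  0.05,  0.06,  0.07,
        0.08,  0.09,  0.1 ,  0.11,  0.12,  0.13,  0.14,  0.15,  0.16,
        0.17]))
scene long 347 c [ 452.8 -408.1] size 300.9 123.4 ang 29.1 z [37.2 39.5 42.5] mean [ 496.5 -401.4]
scene mid 242 c [ 505.6 -382.3] size 152.5 60.0 ang 0.3 z [76.7 79.5 82.3] mean [ 548.1 -372.6]
scene block 246 c [ 508.9 -377. ] size 117.3 61.8 ang -6.3 z [117.1 119.5 121.7] mean [ 527.9 -378. ]
scene disc 386 c [ 512.6 -384.5] size 76.3 75.4 ang -60.4 z [125.7 127.5 129.4] mean [ 515.9 -383.2]
scene grip 59 c [ 512.  -384.9] size 38.1 11.5 ang 13.3 z [153.1 159.1 161. ] mean [ 515.  -383.4]
```

View pics/crop1.png

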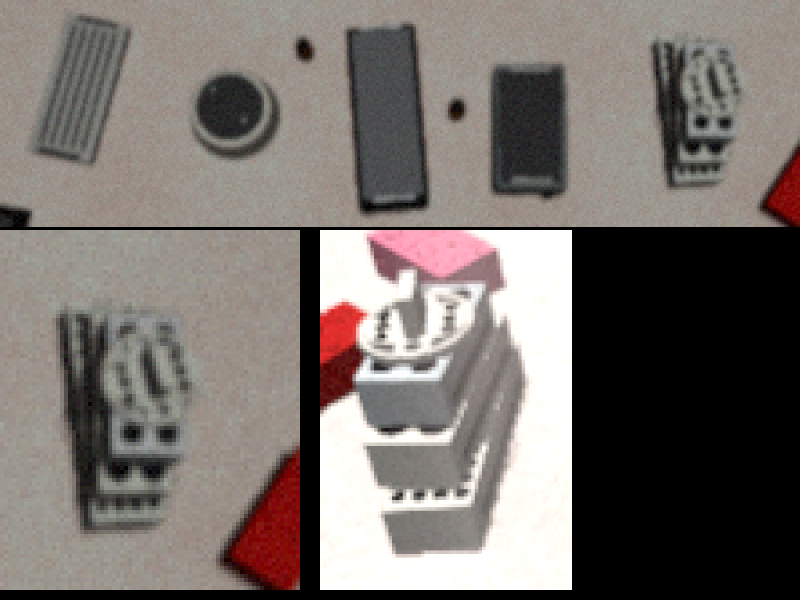

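```bash
python3 -m handwheel '[[0,0,-0.0065,0,0,-2.69],[0,0,-0.0065,0,0,-2.69],[0,0,-0.0065,0,0,-2.69],[0,0,-0.0065,0,0,-2.69],[0,0,-0.0065,0,0,-2.69],[0,0,-0.0065,0,0,-2.69],[0,0,-0.0065,0,0,-2.69],[0,0,-0.0065,0,0,-2.69]]' 1 60
python3 -m handwheel '[[-0.027,-0.031,0,0,0,0],[-0.027,-0.031,0,0,0,0],[-0.027,-0.031,0,0,0,0],[-0.027,-0.031,0,0,0,0],[-0.027,-0.031,0,0,0,0],[-0.027,-0.031,0,0,0,0],[-0.027,-0.031,0,0,0,0],[-0.027,-0.031,0,0,0,0]]'
python3 - <<'E'
from h import *
o=monitor.get_obs(); c=cams.camera('wrist')
print(o['q'],o['ee_pos'],o['tcp_rot'],o['opening']);print(c['tool_from_camera'],c['fx'],c['fy'],c['cx'],c['cy'])
o=monitor.get_obs(); c=cams.camera('wrist');print(o['ee_pos'],o['qd'])
np.savez('w1.npz',**c,pos=o['ee_pos'],rot=o['tcp_rot'])
cv2.imwrite('pics/w1.png',c['img'][...,::-1])
E
```

```text
time: 0.77
ee_pos: [0.2013, 0.5117, 0.3002]
tcp_rot: [-180.0, -0.0, -179.8]
wrist_force: [-0.1, 1.2, 0.9]
opening: 0.0854
time: 1.43
ee_pos: [0.4184, 0.2622, 0.3002]
tcp_rot: [-180.0, -0.0, -179.9]
wrist_force: [0.4, 1.0, 0.6]
opening: 0.0851
[ 3.20723493e+01 -1.24903368e+00  9.52792020e+00  1.00780314e+02
  1.04905401e-03  3.20207357e+01] [0.41836326 0.26216331 0.30017191] [-1.79999108e+02 -3.40526989e-03 -1.79948386e+02] 0.08514220513463992
[[-8.39285087e-04 -9.63145432e-01 -2.68979874e-01  6.80278447e-02]
 [ 9.99999546e-01 -6.86921981e-04 -6.60565916e-04 -1.00028469e-03]
 [ 4.51452856e-04 -2.68980307e-01  9.63145571e-01 -1.26344247e-01]
 [ 0.00000000e+00  0.00000000e+00  0.00000000e+00  1.00000000e+00]] 297.3186396354542 297.3186396354542 253.2656018912368 192.58128495236977
[0.4221298  0.2576347  0.29976748] [ 6.02120115 -0.11201291 -0.33186184  0.08196664  0.79935583 10.08668081]
```

View pics/w1.png

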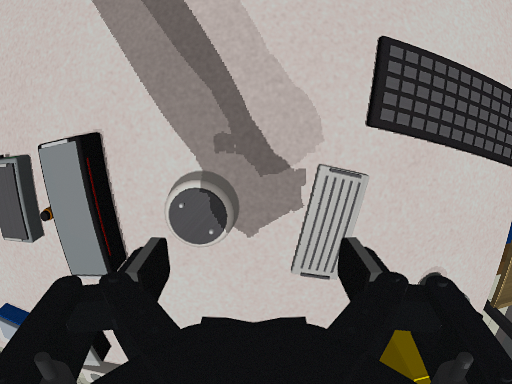

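```bash
cat >> h.py <<'E'
def Rt(rot):
    from scipy.spatial.transform import Rotation as Ro
    return Ro.from_euler('xyz',rot,degrees=True).as_matrix()
def wrist(name):
    o=monitor.get_obs(); c=cams.camera('wrist'); cv2.imwrite(f'pics/{name}.png',c['img'][...,::-1])
    print(name,'ee',o['ee_pos'].round(4),'rot',o['tcp_rot'].round(2),'qd',abs(o['qd']).max().round(2),'t',round(o['time'],2),'F',o['wrist_force'].round(1),'op',round(o['opening'],4))
    np.savez(name+'.npz',**c,pos=o['ee_pos'],rot=o['tcp_rot'])
def wcloud(name):
    c=np.load(name+'.npz'); d=c['depth']; v,u=np.mgrid[:384,:512].astype(float)
    x=u-c['cx'];y=v-c['cy'];r=np.hypot(x,y)+1e-9;th=r/c['fx'];k=np.tan(th)/r
    P=np.stack([x*k*d,y*k*d,d],-1); T=c['tool_from_camera']
    P=P@T[:3,:3].T+T[:3,3]; return c['img'],P@Rt(c['rot']).T+c['pos'],d>0
def wrect(name,z0,z1,cx,cy,r=.15,show=True):
    i,P,m=wcloud(name); m=m&(P[...,2]>z0)&(P[...,2]<z1)&(np.hypot(P[...,0]-cx,P[...,1]-cy)<r)
    n,l,st,_=cv2.connectedComponentsWithStats(m.astype(np.uint8)); m=l==1+st[1:,4].argmax()
    p=P[m]; c,(w,h),a=cv2.minAreaRect((p[:,:2]*1000).astype(np.float32))
    if w<h: w,h,a=h,w,a+90
    print(name,len(p),'c',np.round(c,1),'size',round(w,1),round(h,1),'ang',round((a+90)%180-90,2),'z',(np.percentile(p[:,2],[5,50,95])*1000).round(1),'mean',(p[:,:2].mean(0)*1000).round(1))
    return p
E
python3 -m handwheel '[[-0.006,-0.015,0,0,0,0],[-0.006,-0.015,0,0,0,0],[-0.006,-0.015,0,0,0,0],[-0.006,-0.015,0,0,0,0],[-0.006,-0.02,0,0,0,0],[0,0,0,0,0,0],[0,0,0,0,0,0],[0,0,0,0,0,0]]'
python3 -c "from h import *; wrist('w2')"
python3 -m handwheel '[[0,-0.035,0,0,0,0],[0,-0.035,0,0,0,0],[0,-0.035,0,0,0,0],[0,-0.035,0,0,0,0],[0,-0.035,0,0,0,0],[0,0,0,0,0,0],[0,0,0,0,0,0],[0,0,0,0,0,0]]'
python3 -c "from h import *; wrist('w3')"
python3 -m handwheel '[[0,-0.035,0,0,0,0],[0,-0.035,0,0,0,0],[0,-0.035,0,0,0,0],[0,-0.035,0,0,0,0],[0,-0.035,0,0,0,0],[0,0,0,0,0,0],[0,0,0,0,0,0],[0,0,0,0,0,0]]'
python3 -c "from h import *; wrist('w4')"
python3 -m handwheel '[[0,-0.035,-0.005,0,0,0],[0,-0.035,-0.005,0,0,0],[0,-0.035,-0.005,0,0,0],[0,-0.035,-0.005,0,0,0],[0,-0.035,0,0,0,0],[0,-0.02,0,0,0,0],[0,0,0,0,0,0],[0,0,0,0,0,0]]'
python3 - <<'E'
from h import *
wrist('w5')
wrect('w1',.010,.0175,.525,.373);wrect('w2',.010,.0175,.525,.373)
wrect('w2',.045,.055,.492,.18);wrect('w2',.056,.063,.492,.18)
wrect('w2',.064,.0725,.482,-.011);wrect('w3',.064,.0725,.482,-.011);wrect('w4',.064,.0725,.482,-.011)
for w in('w3','w4','w5'): wrect(w,.040,.048,.475,-.184)
for a,b in((.152,.163),(.124,.132),(.115,.1225),(.076,.083),(.037,.043)): wrect('w5',a,b,.508,-.384,.12)
im=np.hstack([cv2.imread(f'pics/{n}.png')[100:330,60:460] for n in('w2','w5')]);cv2.imwrite('pics/pair.png',im)
E
```

```text
time: 2.2
ee_pos: [0.4474, 0.1845, 0.3001]
tcp_rot: [180.0, -0.0, -180.0]
wrist_force: [-0.8, -0.2, 1.0]
opening: 0.0848
w2 ee [0.4474 0.1845 0.3001] rot [ 1.7999e+02 -2.0000e-02 -1.7996e+02] qd 0.66 t 2.2 F [-0.8 -0.2  1. ] op 0.0848
time: 2.92
ee_pos: [0.4478, 0.0097, 0.3002]
tcp_rot: [180.0, -0.0, -179.9]
wrist_force: [0.3, 0.2, 0.1]
opening: 0.0854
w3 ee [0.4478 0.0097 0.3002] rot [ 179.98   -0.   -179.95] qd 1.37 t 2.92 F [0.3 0.2 0.1] op 0.0854
time: 3.63
ee_pos: [0.4482, -0.1649, 0.3002]
tcp_rot: [180.0, -0.0, -179.9]
wrist_force: [-0.7, 0.3, 1.0]
opening: 0.0854
w4 ee [ 0.4482 -0.1649  0.3002] rot [ 1.7997e+02 -2.0000e-02 -1.7989e+02] qd 0.97 t 3.63 F [-0.7  0.3  1. ] op 0.0854
time: 4.35
ee_pos: [0.4487, -0.3603, 0.3198]
tcp_rot: [179.9, -0.0, -179.9]
wrist_force: [0.0, -0.0, -0.6]
opening: 0.0854
w5 ee [ 0.4487 -0.3603  0.3198] rot [ 1.7995e+02 -4.0000e-02 -1.7992e+02] qd 1.77 t 4.35 F [ 0.  -0.  -0.6] op 0.0854
w1 4988 c [523.4 372. ] size 178.8 80.8 ang -11.29 z [13.4 14.9 16.2] mean [516.2 369.7]
w2 4119 c [517.3 372.8] size 166.4 82.1 ang -11.89 z [13.3 14.8 16.1] mean 
[... 476 characters left out ...]
154.2 86.7 ang 0.4 z [40.6 45.7 47.1] mean [ 474.1 -182. ]
w4 6306 c [ 478.1 -186.2] size 154.4 86.6 ang 0.54 z [40.6 45.7 47. ] mean [ 474.  -185.9]
w5 4605 c [ 478.1 -186.9] size 153.2 86.6 ang 0.6 z [40.7 45.6 47. ] mean [ 474.6 -189.9]
w5 401 c [ 508.9 -388.5] size 35.8 12.5 ang 14.22 z [154.4 160.5 161.8] mean [ 507.2 -388.2]
w5 2452 c [ 508.5 -388.2] size 77.0 76.5 ang 33.02 z [126.8 128.8 130. ] mean [ 505.7 -387. ]
w5 1138 c [ 467.3 -387.2] size 58.0 35.6 ang 89.82 z [118.9 120.7 122. ] mean [ 461.9 -386. ]
w5 813 c [ 464.3 -385.6] size 70.1 58.0 ang 0.18 z [78.9 80.7 82. ] mean [ 441.1 -383.7]
w5 526 c [ 422.7 -389.4] size 61.0 17.9 ang -84.92 z [39.2 40.9 42.1] mean [ 422.  -388.4]
```

View pics/pair.png

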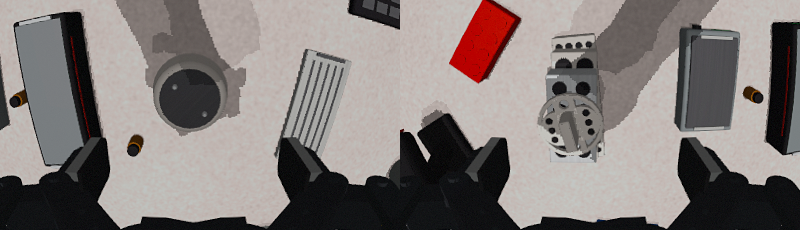

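```bash
python3 -m handwheel '[[-0.015,-0.007,0,0,0,0],[-0.015,-0.007,0,0,0,0],[-0.015,-0.007,0,0,0,0],[-0.015,-0.007,0,0,0,0],[0,0,0,0,0,-7.1],[0,0,0,0,0,-7.1],[0,0,0,0,0,0],[0,0,0,0,0,0]]'
python3 - <<'E'
from h import *
wrist('w6')
for a,b in((.152,.163),(.124,.132)): wrect('w6',a,b,.508,-.388,.06)
for w in('w1','w2','w3'):
    i,P,m=wcloud(w); g=i.astype(float).mean(-1)
    cx,cy=.493,.178; r=np.hypot(P[...,0]-cx,P[...,1]-cy)
    dark=m&(g<75)&(r<.05)&(P[...,2]>.045)&(P[...,2]<.056)
    c,rad=cv2.minEnclosingCircle((P[dark][:,:2]*1000).astype(np.float32))
    l,n,(w_,h_)=0,0,(0,0)
    e=cv2.fitEllipse((P[dark][cv2.convexHull((P[dark][:,:2]*1000).astype(np.float32),returnPoints=False)[:,0]][:,:2]*1000).astype(np.float32))
    print(w,'turntable',np.round(c,1),round(rad,1),'ell',np.round(e[0],1),np.round(e[1],1))
    b=(m&(g>95)&(r<.036)).astype(np.uint8); n,l,st,ce=cv2.connectedComponentsWithStats(b)
    pts=[]
    for k in range(1,n):
        if st[k,4]>4: p=P[l==k]; pts.append(p.mean(0)); print('  blob',st[k,4],ce[k].round(1),(p.mean(0)*1000).round(1),(p[:,2].max()*1000).round(1))
    if len(pts)==2: d=pts[1]-pts[0]; print('  mid',((pts[0]+pts[1])*500).round(1),'ang',np.degrees(np.arctan2(d[1],d[0])),'len',np.linalg.norm(d[:2])*1000)
E
```

```text
time: 5.07
ee_pos: [0.5086, -0.3873, 0.3209]
tcp_rot: [-180.0, 0.0, -165.9]
wrist_force: [0.2, 0.5, -0.1]
opening: 0.0852
w6 ee [ 0.5086 -0.3873  0.3209] rot [-1.7998e+02  2.0000e-02 -1.6585e+02] qd 1.65 t 5.07 F [ 0.2  0.5 -0.1] op 0.0852
w6 437 c [ 508.9 -388.2] size 36.1 11.1 ang 14.02 z [158.6 160.6 161.7] mean [ 508.  -388.4]
w6 2931 c [ 509.4 -388.5] size 77.6 76.2 ang -76.83 z [127.2 128.7 129.9] mean [ 508.2 -388.6]
w1 turntable [492.9 179. ] 40.5 ell [492.7 179.1] [79.4 79.9]
  blob 21 [180.8 205. ] [474.4 159.1  57.1] 59.0
  blob 23 [210.9 231.2] [511.9 198.   56.5] 59.0
  mid [493.1 178.5  56.8] ang 46.02734321320015 len 54.04678190418028
w2 turntable [493.6 177.5] 41.5 ell [493.5 178. ] [80.5 81.5]
  blob 11 [234.2 187.2] [475.  158.8  58. ] 59.0
  blob 8 [264.1 214.9] [512.5 197.6  58.5] 59.7
  mid [493.7 178.2  58.2] ang 45.94251328904313 len 53.92348636013147
w3 turntable [493.5 177.2] 40.9 ell [493.5 177. ] [79.  81.4]
  blob 18 [364.5 186.8] [474.8 158.2  57.3] 58.7
  blob 17 [386.6 212.4] [512.4 197.6  56.2] 59.2
  mid [493.6 177.9  56.7] ang 46.32745414672688 len 54.47330497831139
```

```bash
python3 -m handwheel '[[0,-0.001,0.025,0,0,0],[0,0,0.03,0,0,0],[0,0,0.03,0,0,0],[0,0,0.03,0,0,0],[0,0,0.025,0,0,0],[0,0,0.02,0,0,0],[0,0,0.01,0,0,0],[0,0,0,0,0,0]]' && python3 -m handwheel '[[0,0,0,0,0,0],[0,0,0,0,0,0],[0,0,0,0,0,0],[0,0,0,0,0,0],[0,0,0,0,0,0],[0,0,0,0,0,0],[0,0,0,0,0,0],[0,0,0,0,0,0]]' -1 40 && python3 -m handwheel '[[0,0,0,0,0,0],[0,0,0,0,0,0],[0,0,0,0,0,0],[0,0,0,0,0,0],[0,0,0,0,0,0],[0,0,0,0,0,0],[0,0,0,0,0,0],[0,0,0,0,0,0]]'; python3 -c "from h import *;print(monitor.get_obs()['ee_pos'],monitor.get_obs()['tcp_rot'])"
```

```text
time: 5.78
ee_pos: [0.5076, -0.3888, 0.1482]
tcp_rot: [179.9, -0.1, -165.9]
wrist_force: [-0.0, -0.2, 0.8]
opening: 0.0856
time: 6.45
ee_pos: [0.5085, -0.3901, 0.1509]
tcp_rot: [-180.0, 0.0, -165.8]
wrist_force: [0.6, 0.1, 4.7]
opening: 0.0111
time: 7.12
ee_pos: [0.5085, -0.3901, 0.1509]
tcp_rot: [-180.0, 0.0, -165.8]
wrist_force: [0.9, 0.1, 5.2]
opening: 0.0112
[ 0.50851144 -0.39008346  0.15089553] [-1.79951226e+02  3.87059117e-02 -1.65758004e+02]
```

```bash
python3 -m handwheel '[[0,0,-0.005,0,0,0],[0,0,-0.01,0,0,0],[0,0,-0.02,0,0,0],[0,0,-0.025,0,0,0],[0,0,-0.025,0,0,0],[0,0,-0.02,0,0,0],[0,0,-0.01,0,0,0],[0,0,-0.005,0,0,0]]' && python3 -m handwheel '[[-0.0078,0.0347,0,0,0,0],[-0.0078,0.0347,0,0,0,0],[-0.0078,0.0347,0,0,0,0],[-0.0078,0.0347,0,0,0,0],[-0.0078,0.0347,0,0,0,0],[-0.0078,0.0347,0,0,0,0],[-0.0078,0.0347,0,0,0,0],[-0.0078,0.0347,0,0,0,0]]' && python3 -m handwheel '[[-0.0078,0.0347,0,0,0,0],[-0.0078,0.0347,0,0,0,0],[-0.0078,0.0347,0,0,0,0],[-0.0078,0.0347,0,0,0,0],[-0.0078,0.0347,0,0,0,0],[-0.0078,0.0347,0,0,0,0],[-0.0078,0.0347,0,0,0,0],[-0.0078,0.0347,0,0,0,0]]' && python3 -m handwheel '[[0,0,0,0,0,-6.36],[0,0,0,0,0,-6.36],[0,0,0,0,0,-6.36],[0,0,0,0,0,-6.36],[0,0,0,0,0,-6.36],[0,0,0,0,0,0],[0,0,0,0,0,0],[0,0,0,0,0,0]]'; python3 -c "from h import *;wrist('w7')"
```

```text
time: 7.78
ee_pos: [0.5085, -0.3901, 0.2728]
tcp_rot: [-179.9, 0.1, -165.8]
wrist_force: [1.3, -0.7, -1.9]
opening: 0.0112
time: 8.45
ee_pos: [0.4998, -0.1038, 0.2699]
tcp_rot: [180.0, -0.0, -165.8]
wrist_force: [0.5, 0.6, -1.4]
opening: 0.0112
time: 9.12
ee_pos: [0.492, 0.1806, 0.27]
tcp_rot: [-180.0, -0.0, -165.8]
wrist_force: [0.8, -0.2, -0.9]
opening: 0.0112
time: 9.78
ee_pos: [0.4925, 0.1789, 0.2701]
tcp_rot: [180.0, -0.0, -134.2]
wrist_force: [-0.1, -0.1, -0.9]
opening: 0.0114
w7 ee [0.4925 0.1789 0.2701] rot [ 1.7999e+02 -3.0000e-02 -1.3416e+02] qd 0.55 t 9.78 F [-0.1 -0.1 -0.9] op 0.0114
```

View pics/w7.png

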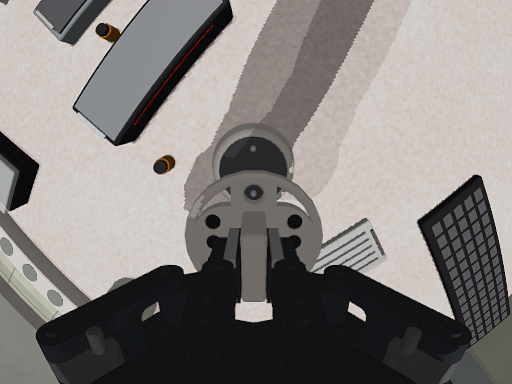

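```bash
python3 - <<'E'
from h import *
i,P,m=wcloud('w7'); c=np.load('w7.npz'); R=Rt(c['rot']); Q=(P-c['pos'])@R  # tool coords
s=m&(Q[...,2]>.018)&(Q[...,2]<.030)&(np.hypot(Q[...,0],Q[...,1])<.06)
print('disc top z tool',np.percentile(Q[s][:,2],[5,25,50,75]), s.sum())
q=Q[s&(Q[...,0]>-.02)]; r=np.hypot(q[:,0],q[:,1]); h=cv2.convexHull((q[:,:2]*1000).astype(np.float32))[:,0]
from scipy.optimize import least_squares
hh=h[(h[:,0]>0)]; f=least_squares(lambda a:np.hypot(hh[:,0]-a[0],hh[:,1]-a[1])-a[2],[0,0,39],loss='soft_l1'); print('rim fit tool mm',f.x.round(2),len(hh))
f=least_squares(lambda a:np.hypot(hh[:,0]-a[0],hh[:,1]-a[1])-39,[0,0],loss='soft_l1'); print('rim fit r39',f.x.round(2))
# hole: points in neighbourhood (254,192) deeper than disc top
win=np.zeros(m.shape,bool);win[178:206,238:270]=1
T=c['tool_from_camera'];v,u=np.mgrid[:384,:512].astype(float);x=u-c['cx'];y=v-c['cy'];rr=np.hypot(x,y)+1e-9;k=np.tan(rr/c['fx'])/rr
ray=np.stack([x*k,y*k,np.ones_like(x)],-1)@T[:3,:3].T; zt=np.median(Q[s][:,2])
hit=T[:3,3]+ray*((zt-T[2,3])/ray[...,2])[...,None]
hole=win&m&(Q[...,2]>zt+.003); hp=hit[hole][:,:2]*1000; print('hole',hole.sum(),hp.mean(0).round(2),'box',hp.min(0).round(1),hp.max(0).round(1),cv2.minEnclosingCircle(hp.astype(np.float32)))
g=i.astype(float).mean(-1); b=np.zeros(m.shape,bool); b[140:157,243:263]=1; b&=(g>95)
print('stud',b.sum(),(P[b].mean(0)*1000).round(1),'tool',(Q[b].mean(0)*1000).round(1))
cv2.imwrite('pics/c7.png',cv2.resize(i[120:260,180:330,::-1],None,fx=4,fy=4,interpolation=3))
E
```

```text
disc top z tool [0.02109807 0.02174551 0.02220149 0.02269811] 7110
rim fit tool mm [-0.23 -0.87 38.63] 32
rim fit r39 [-0.68 -0.9 ]
hole 279 [26.91 -0.67] box [22.2 -5.6] [31.4  4.3] ((27.027950286865234, -0.6532794237136841), 5.05104398727417)
stud 15 [475.  158.4  58. ] tool [ 26.8  -1.7 212.1]
```

View pics/c7.png

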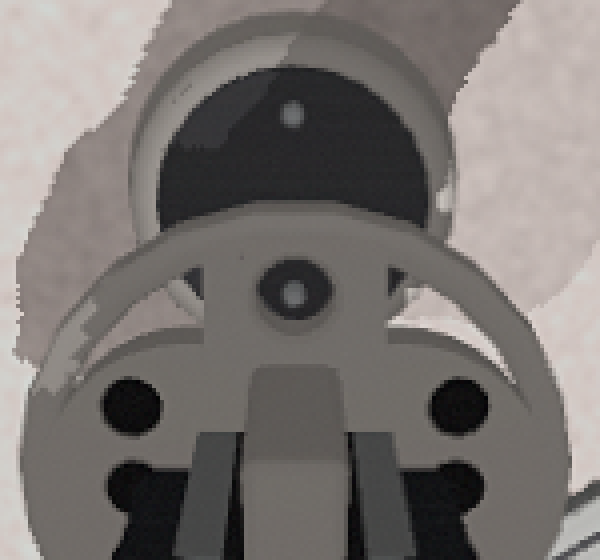

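```bash
python3 -m handwheel '[[0,-0.0008,0.02,0,0,0],[0,0,0.03,0,0,0],[0,0,0.035,0,0,0],[0,0,0.035,0,0,0],[0,0,0.03,0,0,0],[0,0,0.02,0,0,0],[0,0,0.005,0,0,0],[0,0,0,0,0,0]]'&& python3 -m handwheel '[[0,0,0,0,0,0],[0,0,0,0,0,0],[0,0,0,0,0,0],[0,0,0,0,0,0],[0,0,0,0,0,0],[0,0,0,0,0,0],[0,0,0,0,0,0],[0,0,0,0,0,0]]'
python3 - <<'E'
from h import *
wrist('w8'); i,P,m=wcloud('w8'); c=np.load('w8.npz'); Q=(P-c['pos'])@Rt(c['rot'])
zt=.0222;T=c['tool_from_camera'];v,u=np.mgrid[:384,:512].astype(float);x=u-c['cx'];y=v-c['cy'];rr=np.hypot(x,y)+1e-9;k=np.tan(rr/c['fx'])/rr
ray=np.stack([x*k,y*k,np.ones_like(x)],-1)@T[:3,:3].T
hit=T[:3,3]+ray*((zt-T[2,3])/ray[...,2])[...,None]
win=np.zeros(m.shape,bool);win[178:206,238:270]=1
hole=win&m&(Q[...,2]>zt+.003);hp=hit[hole][:,:2]*1000;print('hole',hp.mean(0),cv2.minEnclosingCircle(hp.astype(np.float32)))
g=i.astype(float).mean(-1); b=hole&(Q[...,2]>.03)&(g>80); print('stud px',b.sum(),'tool',(Q[b].mean(0)*1000).round(1),(Q[b]*1000).min(0).round(1),(Q[b]*1000).max(0).round(1),'centroid',np.argwhere(b).mean(0))
cv2.imwrite('pics/c8.png',cv2.resize(i[140:240,205:305,::-1],None,fx=6,fy=6,interpolation=3))
E
```

```text
time: 10.5
ee_pos: [0.4924, 0.178, 0.0941]
tcp_rot: [179.9, -0.1, -134.0]
wrist_force: [-0.8, -0.1, -0.6]
opening: 0.0109
time: 11.17
ee_pos: [0.4932, 0.1784, 0.0953]
tcp_rot: [-180.0, 0.0, -134.0]
wrist_force: [0.4, -0.7, -0.7]
opening: 0.0117
w8 ee [0.4932 0.1784 0.0953] rot [-180.      0.   -133.96] qd 0.07 t 11.17 F [ 0.4 -0.7 -0.7] op 0.0117
hole [27.00013557 -0.66398664] ((27.029455184936523, -0.650707483291626), 5.051268100738525)
stud px 60 tool [25.9 -0.2 37.8] [22.2 -3.9 30.4] [27.8  5.  45.3] centroid [187.61666667 254.26666667]
```

View pics/c8.png

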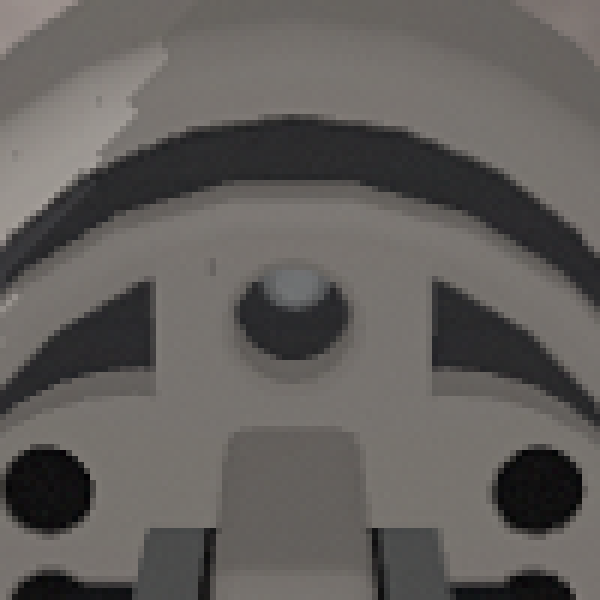

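```bash
python3 - <<'E'
from h import *
i,P,m=wcloud('w8'); c=np.load('w8.npz'); Q=(P-c['pos'])@Rt(c['rot']);g=i.astype(float).mean(-1)
for v in range(180,204): print(v,g[v,246:263].astype(int),(Q[v,249:260:2,2]*1000).astype(int),(Q[v,254]*1000).round(1))
E
```

```text
180 [116 115 115 116 116 115 116 117 115 114 115 115 116 116 115 115 115] [21 22 22 21 21 21] [34.1 -0.4 22. ]
181 [115 116 114 116 117 116 116 116 115 116 115 116 116 115 116 116 115] [22 22 22 22 21 21] [33.6 -0.4 21.9]
182 [115 116 115 116 116 115 116 116 116 116 116 115 116 116 116 115 114] [21 22 23 21 22 21] [32.6 -0.4 23.5]
183 [116 116 115 116 113 110 108 105 106 107 111 114 116 115 116 116 115] [21 22 21 21 21 20] [32.8 -0.4 20.9]
184 [116 115 108 102 101 102 104 103 104 103 102 103 108 113 117 115 115] [22 23 23 22 23 22] [31.8 -0.4 22.6]
185 [113 106 102  98 102 107 111 111 113 113 111 105 101 104 108 114 116] [23 36 36 36 36 22] [27.6 -0.4 37.4]
186 [106 102  88  94  99 109 112 112 113 113 113 110  96  98 106 107 112] [39 38 37 36 36 38] [27.1 -0.4 37. ]
187 [ 83  44  58  92  98 113 111 112 113 113 113 107  94  85  65  96 107] [39 36 38 36 37 39] [26.7 -0.4 36. ]
188 [ 56  40  51  83  95 109 114 114 113 112 112 104  89  72  38  66 107] [39 37 36 36 37 38] [26.1 -0.4 36.3]
189 [ 42  43  45  64  91  96 109 115 113 114 106  93  87  51  39  51  87] [43 37 38 37 38 44] [25.4 -
[... 744 characters left out ...]
4 45 45 44 46 43] [18.3 -0.4 44.7]
198 [ 94  92  76  50  38  40  42  42  41  41  42  38  46  75  95  94 100] [44 45 44 45 45 29] [17.  -0.4 46.8]
199 [ 92  94  95  94  77  50  37  38  38  42  58  74  98  95  95  96 107] [29 45 45 43 29 28] [17.2 -0.4 44.3]
200 [ 99  94  96  94  96  97  96  97  97  97  97  96  95  93  96 102 111] [27 29 28 29 27 25] [21.1 -0.4 29.4]
201 [109  99  92  95  95  97  97  97  97  96  96  95  95  95 104 111 111] [26 26 28 27 26 23] [21.  -0.4 28. ]
202 [112 111 104  96  94  93  95  96  96  95  94  95 103 108 112 110 113] [23 24 26 25 24 22] [21.3 -0.4 24.9]
203 [112 112 111 112 106  99  98  95  95 102 103 104 112 112 112 113 116] [22 23 24 23 21 23] [20.9 -0.4 24.5]
```

Stud tip and hole agree to about 0.4 mm, so I'll lower the disc straight down.

```bash
python3 -m handwheel '[[0,0,0.003,0,0,0],[0,0,0.003,0,0,0],[0,0,0.003,0,0,0],[0,0,0.003,0,0,0],[0,0,0.002,0,0,0],[0,0,0.0005,0,0,0],[0,0,0,0,0,0],[0,0,0,0,0,0]]'; python3 -c "
from h import *;o=monitor.get_obs();print(o['ee_pos'],o['tcp_rot'],o['wrist_force'],o['torque'])"
```

```text
time: 11.88
ee_pos: [0.4932, 0.1784, 0.0808]
tcp_rot: [-180.0, 0.0, -134.0]
wrist_force: [-1.2, -1.0, 2.3]
opening: 0.0109
[0.49319867 0.17835293 0.08083374] [-1.79999143e+02  1.10063910e-03 -1.33956371e+02] [-1.23322422 -0.98105409  2.28908139] [-0.02657147  0.23582364  0.00449876]
```

```bash
python3 -m handwheel '[[0,0,0,0,0,0],[0,0,0,0,0,0],[0,0,0,0,0,0],[0,0,0,0,0,0],[0,0,0,0,0,0],[0,0,0,0,0,0],[0,0,0,0,0,0],[0,0,0,0,0,0]]' 0 && python3 -m handwheel '[[0,0,-0.01,0,0,0],[0,0,-0.02,0,0,0],[0,0,-0.035,0,0,6.57],[0,0,-0.035,0,0,6.57],[0,0,-0.035,0,0,6.57],[0,0,-0.035,0,0,6.57],[0,0,-0.035,0,0,6.57],[0,0,-0.03,0,0,6.57]]' 1 && python3 -m handwheel '[[0,0,0,0,0,6.57],[0,-0.034,0,0,0,0],[0.0028,-0.038,0,0,0,0],[0.0028,-0.038,0,0,0,0],[0.0028,-0.038,0,0,0,0],[0.0028,-0.038,0,0,0,0],[0.0028,-0.038,0,0,0,0],[0.0028,-0.038,0,0,0,0]]'
python3 -c "from h import *; wrist('w9')"
python3 -m handwheel '[[0.0028,-0.038,0,0,0,0],[0.0028,-0.038,0,0,0,0],[0.0028,-0.038,0,0,0,0],[0.0028,-0.038,0,0,0,0],[0.0028,-0.038,0,0,0,0],[0.0028,-0.038,0,0,0,0],[0.0028,-0.038,0,0,0,0],[0,0,0,0,0,0]]' && python3 -m handwheel '[[0,0,0,0,0,0],[0,0,0,0,0,0],[0,0,0,0,0,0],[0,0,0,0,0,0],[0,0,0,0,0,0],[0,0,0,0,0,0],[0,0,0,0,0,0],[0,0,0,0,0,0]]'
python3 - <<'E'
from h import *
wrist('w10')
wrect('w9',.053,.062,.493,.178,.06); wrect('w9',.08,.095,.493,.178,.06)
for a,b in((.115,.123),(.076,.083),(.037,.043)): wrect('w10',a,b,.508,-.384,.12)
im=np.hstack([cv2.imread('pics/w9.png')[80:330,110:510],cv2.imread('pics/w10.png')[80:330,110:510]]);cv2.imwrite('pics/pair2.png',im)
E
```

```text
time: 12.55
ee_pos: [0.4933, 0.1784, 0.0808]
tcp_rot: [180.0, 0.0, -134.0]
wrist_force: [0.8, -0.7, -0.3]
opening: 0.0426
time: 13.22
ee_pos: [0.4929, 0.1782, 0.3192]
tcp_rot: [180.0, 0.1, -173.7]
wrist_force: [0.5, -0.3, 0.4]
opening: 0.0853
time: 13.88
ee_pos: [0.4759, -0.0853, 0.3168]
tcp_rot: [-180.0, 0.1, -179.9]
wrist_force: [0.4, 0.5, -0.1]
opening: 0.0856
w9 ee [ 0.4759 -0.0853  0.3168] rot [-1.7999e+02  7.0000e-02 -1.7993e+02] qd 54.25 t 13.88 F [ 0.4  0.5 -0.1] op 0.0856
time: 14.6
ee_pos: [0.4562, -0.3549, 0.3147]
tcp_rot: [-180.0, -0.1, 179.8]
wrist_force: [1.4, -0.0, -1.8]
opening: 0.0856
time: 15.27
ee_pos: [0.4574, -0.3493, 0.3159]
tcp_rot: [-180.0, 0.0, -179.9]
wrist_force: [-0.2, -0.4, 0.6]
opening: 0.0853
w10 ee [ 0.4574 -0.3493  0.3159] rot [-1.7999e+02  1.0000e-02 -1.7992e+02] qd 0.26 t 15.27 F [-0.2 -0.4  0.6] op 0.0853
w9 1287 c [494.3 177.1] size 76.7 76.1 ang 54.77 z [55.1 58.5 60. ] mean [493.  172.1]
w9 213 c [494.3 177.1] size 36.4 12.2 ang 46.98 z [82.2 90.1 91.6] mean [493.5 175.1]
w10 4545 c [ 505.7 -387.2] size 112.8 58.9 ang -0.14 z [119.5 120.9 122.1] mean [ 502.  -386.2]
w10 951 c [ 503.1 -384.5] size 146.9 57.6 ang 1.1 z [78.8 80.7 82.1] mean [ 454.  -380.1]
w10 556 c [ 421.7 -389.1] size 60.1 17.9 ang -87.53 z [39.3 40.8 42.3] mean [ 421.9 -387.8]
```

View pics/pair2.png

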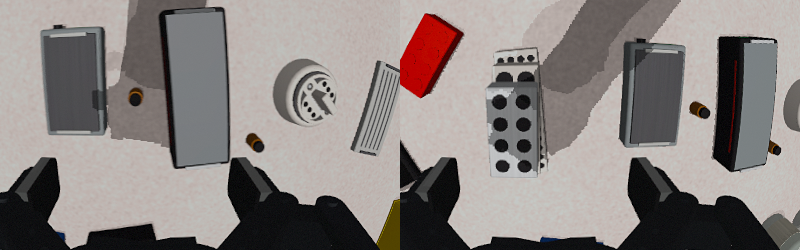

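```bash
python3 -m handwheel '[[-0.0121,-0.0095,0,0,0,0],[-0.0121,-0.0095,0.01,0,0,0],[-0.0121,-0.0095,0.02,0,0,0],[-0.0121,-0.0095,0.025,0,0,0],[0,0,0.025,0,0,0],[0,0,0.02,0,0,0],[0,0,0.01,0,0,0],[0,0,0,0,0,0]]' && python3 -m handwheel '[[0,0,0.01,0,0,0],[0,0,0.02,0,0,0],[0,0,0.02,0,0,0],[0,0,0.02,0,0,0],[0,0,0.015,0,0,0],[0,0,0.005,0,0,0],[0,0,0.002,0,0,0],[0,0,0,0,0,0]]' && python3 -m handwheel '[[0,0,0,0,0,0],[0,0,0,0,0,0],[0,0,0,0,0,0],[0,0,0,0,0,0],[0,0,0,0,0,0],[0,0,0,0,0,0],[0,0,0,0,0,0],[0,0,0,0,0,0]]' -1 60 &&  python3 -m handwheel '[[0,0,-0.002,0,0,0],[0,0,-0.005,0,0,0],[0,0,-0.01,0,0,0],[0,0,-0.02,0,0,0],[0,0,-0.025,0,0,0],[0,0,-0.02,0,0,0],[0,0,-0.01,0,0,0],[0,0,-0.008,0,0,0]]'; python3 -c "from h import *; wrist('w11')"
```

```text
time: 15.98
ee_pos: [0.505, -0.3871, 0.2032]
tcp_rot: [179.9, -0.2, -179.9]
wrist_force: [-0.2, 0.2, -0.2]
opening: 0.0854
time: 16.65
ee_pos: [0.5061, -0.3879, 0.1149]
tcp_rot: [-180.0, 0.1, -179.9]
wrist_force: [0.3, 0.4, 0.2]
opening: 0.0855
time: 17.32
ee_pos: [0.5064, -0.3881, 0.1155]
tcp_rot: [-179.9, 0.1, -179.9]
wrist_force: [0.2, -0.1, 5.7]
opening: 0.0567
time: 17.98
ee_pos: [0.506, -0.3878, 0.2155]
tcp_rot: [-179.9, 0.1, -179.9]
wrist_force: [-0.5, -0.0, -4.4]
opening: 0.0568
w11 ee [ 0.506  -0.3878  0.2155] rot [-1.7994e+02  8.0000e-02 -1.7995e+02] qd 10.76 t 17.98 F [-0.5 -0.  -4.4] op 0.0568
```

View pics/w11.png

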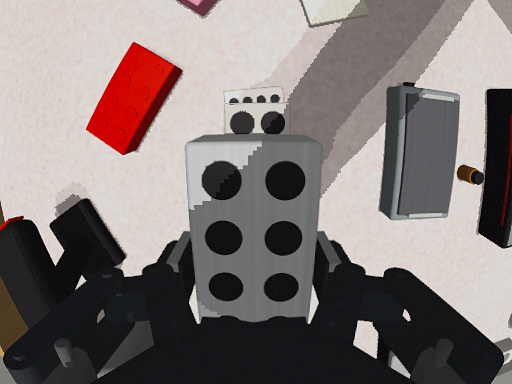

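```bash
python3 -m handwheel '[[0.0035,0.015,0,0,0,0],[0.0035,0.025,0,0,0,0],[0.0035,0.032,0,0,0,0],[0.0035,0.035,0,0,0,0],[0.0035,0.035,0,0,0,0],[0.0035,0.03,0,0,0,0],[0.0035,0.02,0,0,0,0],[0.0035,0.01,0,0,0,-0.5]]' && python3 -m handwheel '[[0,0,0.01,0,0,0],[0,0,0.02,0,0,0],[0,0,0.025,0,0,0],[0,0,0.025,0,0,0],[0,0,0.02,0,0,0],[0,0,0.01,0,0,0],[0,0,0.01,0,0,0],[0,0,0,0,0,0]]' && python3 -m handwheel '[[0,0,0.003,0,0,0],[0,0,0.003,0,0,0],[0,0,0.003,0,0,0],[0,0,0.002,0,0,0],[0,0,0.001,0,0,0],[0,0,0,0,0,0],[0,0,0,0,0,0],[0,0,0,0,0,0]]'
```

```text
time: 18.7
ee_pos: [0.4769, -0.1832, 0.2129]
tcp_rot: [179.9, -0.1, -179.3]
wrist_force: [0.1, 0.1, -3.4]
opening: 0.0569
time: 19.37
ee_pos: [0.4767, -0.1859, 0.0916]
tcp_rot: [179.9, -0.2, -179.5]
wrist_force: [-0.4, 1.1, -4.1]
opening: 0.0568
time: 20.03
ee_pos: [0.4777, -0.1857, 0.082]
tcp_rot: [-180.0, 0.0, -179.4]
wrist_force: [-0.7, -0.1, -3.1]
opening: 0.0568
```

```bash
python3 -m handwheel '[[0,0,0.001,0,0,0],[0,0,0.0007,0,0,0],[0,0,0,0,0,0],[0,0,0,0,0,0],[0,0,0,0,0,0],[0,0,0,0,0,0],[0,0,0,0,0,0],[0,0,0,0,0,0]]' && python3 -m handwheel '[[0,0,0,0,0,0],[0,0,0,0,0,0],[0,0,0,0,0,0],[0,0,0,0,0,0],[0,0,0,0,0,0],[0,0,0,0,0,0],[0,0,0,0,0,0],[0,0,0,0,0,0]]' 1 && python3 -m handwheel '[[0,0,-0.01,0,0,0],[0,0,-0.03,0,0,0],[0,0,-0.035,0,0,0],[0,0,-0.035,0,0,0],[0,0,-0.035,0,0,0],[0,0,-0.035,0,0,0],[0,0,-0.03,0,0,0],[0,0,-0.01,0,0,0]]' &&  python3 -m handwheel '[[0.004,-0.025,0,0,0,0],[0.004,-0.03,0,0,0,0],[0.004,-0.03,0,0,0,0],[0.004,-0.03,0,0,0,0],[0.004,-0.03,0,0,0,0],[0,-0.02,0,0,0,0],[0,0,0,0,0,0],[0,0,0,0,0,0]]'  && python3 -m handwheel '[[0,0,0,0,0,0],[0,0,0,0,0,0],[0,0,0,0,0,0],[0,0,0,0,0,0],[0,0,0,0,0,0],[0,0,0,0,0,0],[0,0,0,0,0,0],[0,0,0,0,0,0]]'
python3 - <<'E'
from h import *
wrist('w12')
wrect('w12',.080,.090,.478,-.186,.12)
for a,b in((.076,.083),(.037,.043)): wrect('w12',a,b,.508,-.384,.12)
E
```

```text
time: 20.7
ee_pos: [0.4777, -0.1857, 0.0806]
tcp_rot: [-180.0, 0.0, -179.4]
wrist_force: [-3.8, 1.2, 5.6]
opening: 0.0566
time: 21.37
ee_pos: [0.4776, -0.1856, 0.0801]
tcp_rot: [180.0, 0.0, -179.4]
wrist_force: [-0.1, 0.2, 0.1]
opening: 0.0854
time: 22.03
ee_pos: [0.4779, -0.1858, 0.3058]
tcp_rot: [-179.9, 0.3, -179.4]
wrist_force: [0.2, 0.5, -0.5]
opening: 0.0854
time: 22.7
ee_pos: [0.4588, -0.3515, 0.3002]
tcp_rot: [180.0, -0.0, -179.5]
wrist_force: [0.4, 0.5, -0.2]
opening: 0.0855
time: 23.37
ee_pos: [0.4592, -0.3507, 0.3001]
tcp_rot: [180.0, 0.0, -179.4]
wrist_force: [0.6, 0.6, 0.3]
opening: 0.0852
w12 ee [ 0.4592 -0.3507  0.3001] rot [ 180.      0.   -179.44] qd 0.12 t 23.37 F [0.6 0.6 0.3] op 0.0852
w12 3492 c [ 477.8 -186.9] size 112.5 59.3 ang 0.49 z [84.1 85.7 87. ] mean [ 475.5 -188.9]
w12 5300 c [ 503.9 -385.4] size 148.0 58.7 ang 0.87 z [79.6 80.9 82.1] mean [ 498.9 -384.9]
w12 588 c [ 421.6 -389.1] size 60.2 18.3 ang -87.4 z [39.1 40.8 42.2] mean [ 421.8 -387. ]
```

View pics/w12.png

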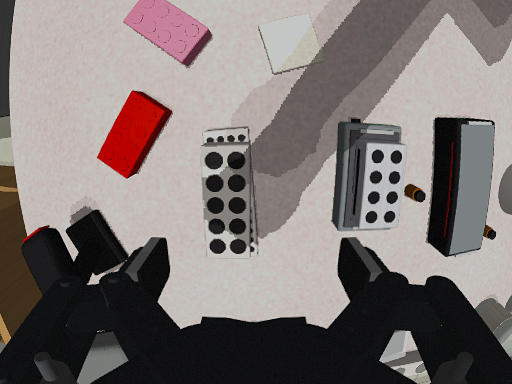

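```bash
python3 -m handwheel '[[-0.0111,-0.0088,0,0,0,-0.3],[-0.0111,-0.0088,0.01,0,0,0],[-0.0111,-0.0088,0.02,0,0,0],[-0.0111,-0.0087,0.025,0,0,0],[0,0,0.025,0,0,0],[0,0,0.02,0,0,0],[0,0,0.01,0,0,0],[0,0,0,0,0,0]]' && python3 -m handwheel '[[0,0,0.01,0,0,0],[0,0,0.02,0,0,0],[0,0,0.025,0,0,0],[0,0,0.025,0,0,0],[0,0,0.02,0,0,0],[0,0,0.01,0,0,0],[0,0,0.005,0,0,0],[0,0,0,0,0,0]]' && python3 -m handwheel '[[0,0,0,0,0,0],[0,0,0,0,0,0],[0,0,0,0,0,0],[0,0,0,0,0,0],[0,0,0,0,0,0],[0,0,0,0,0,0],[0,0,0,0,0,0],[0,0,0,0,0,0]]' -1 60 &&  python3 -m handwheel '[[0,0,-0.002,0,0,0],[0,0,-0.005,0,0,0],[0,0,-0.01,0,0,0],[0,0,-0.02,0,0,0],[0,0,-0.03,0,0,0],[0,0,-0.03,0,0,0],[0,0,-0.02,0,0,0],[0,0,-0.008,0,0,0]]'
```

```text
time: 24.08
ee_pos: [0.5033, -0.3847, 0.1875]
tcp_rot: [179.9, -0.2, -179.1]
wrist_force: [-0.6, -0.2, 0.0]
opening: 0.0849
time: 24.75
ee_pos: [0.5041, -0.3854, 0.0753]
tcp_rot: [-180.0, 0.0, -179.1]
wrist_force: [0.5, 0.6, 0.4]
opening: 0.0856
time: 25.42
ee_pos: [0.5048, -0.3859, 0.0771]
tcp_rot: [-179.9, 0.1, -179.1]
wrist_force: [-0.7, 0.2, 6.4]
opening: 0.0562
time: 26.08
ee_pos: [0.5048, -0.3858, 0.2047]
tcp_rot: [-179.8, 0.2, -179.1]
wrist_force: [0.2, -1.1, -2.2]
opening: 0.0568
```

```bash
python3 -m handwheel '[[-0.0013,0.02,0,0,0,0],[-0.0013,0.03,0,0,0,0],[-0.0013,0.034,0,0,0,0],[-0.0013,0.034,0,0,0,0],[-0.0013,0.034,0,0,0,0],[-0.0013,0.034,0,0,0,0],[-0.0013,0.034,0,0,0,0],[-0.0013,0.034,0,0,0,0]]' && python3 -m handwheel '[[-0.0013,0.034,0,0,0,0],[-0.0013,0.034,0,0,0,0],[-0.0013,0.034,0,0,0,0],[-0.0013,0.034,0,0,0,0],[-0.0013,0.034,0,0,0,0],[-0.0013,0.034,0,0,0,0],[-0.0013,0.034,0,0,0,0],[-0.0013,0.034,0,0,0,0]]' && python3 -m handwheel '[[-0.0013,0.034,0,0,0,0],[-0.0013,0.034,0,0,0,0],[-0.0013,0.034,0,0,0,0],[-0.0013,0.034,0,0,0,0],[-0.0013,0.034,0,0,0,0],[-0.0013,0.034,0,0,0,0],[-0.0013,0.025,0,0,0,0],[-0.0013,0.0025,0,0,0,0]]' && python3 -m handwheel '[[0,0,0,0,0,3],[0,0,0,0,0,3],[0,0,0,0,0,3],[0,0,0,0,0,3],[0,0,0,0,0,0.3],[0,0,0,0,0,0],[0,0,0,0,0,0],[0,0,0,0,0,0]]'
python3 -c "from h import *; wrist('w13')
wrect('w13',.010,.0175,.525,.373)"
```

```text
time: 26.75
ee_pos: [0.5101, -0.1296, 0.1996]
tcp_rot: [180.0, -0.0, -179.2]
wrist_force: [0.9, -0.4, -2.9]
opening: 0.0565
time: 27.42
ee_pos: [0.5165, 0.1426, 0.1997]
tcp_rot: [-180.0, -0.0, -179.1]
wrist_force: [0.6, -0.2, -1.4]
opening: 0.0565
time: 28.08
ee_pos: [0.523, 0.3765, 0.1984]
tcp_rot: [180.0, -0.1, -178.9]
wrist_force: [0.7, 0.1, -1.4]
opening: 0.0567
time: 28.75
ee_pos: [0.5239, 0.3724, 0.1999]
tcp_rot: [-180.0, -0.0, 168.6]
wrist_force: [-0.6, -0.2, -2.5]
opening: 0.0564
w13 ee [0.5239 0.3724 0.1999] rot [-1.7999e+02 -1.0000e-02  1.6861e+02] qd 0.32 t 28.75 F [-0.6 -0.2 -2.5] op 0.0564
w13 163 c [437.9 389.4] size 79.2 4.4 ang 78.57 z [13.  14.4 15.7] mean [437.5 388.7]
```

View pics/w13.png

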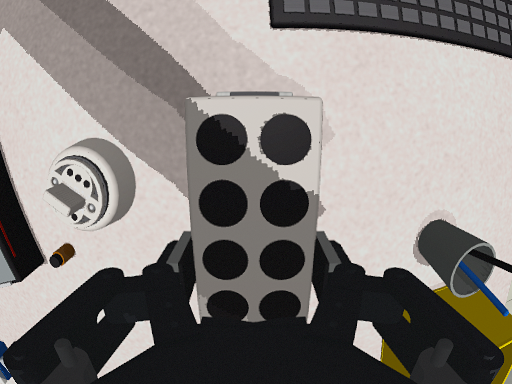

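```bash
python3 -m handwheel '[[0,0,0.01,0,0,0],[0,0,0.02,0,0,0],[0,0,0.025,0,0,0],[0,0,0.03,0,0,0],[0,0,0.025,0,0,0],[0,0,0.02,0,0,0],[0,0,0.01,0,0,0],[0,0,0.004,0,0,0]]' && python3 -m handwheel '[[0,0,0.002,0,0,0],[0,0,0.001,0,0,0],[0,0,0,0,0,0],[0,0,0,0,0,0],[0,0,0,0,0,0],[0,0,0,0,0,0],[0,0,0,0,0,0],[0,0,0,0,0,0]]'
```

```text
time: 29.47
ee_pos: [0.5229, 0.3718, 0.0535]
tcp_rot: [-179.9, -0.1, 168.6]
wrist_force: [0.5, -0.5, -1.5]
opening: 0.0566
time: 30.13
ee_pos: [0.524, 0.3726, 0.0533]
tcp_rot: [180.0, 0.0, 168.6]
wrist_force: [-0.4, 1.0, -2.0]
opening: 0.0567
```

```bash
python3 -m handwheel '[[0,0,0.001,0,0,0],[0,0,0.001,0,0,0],[0,0,0.0005,0,0,0],[0,0,0,0,0,0],[0,0,0,0,0,0],[0,0,0,0,0,0],[0,0,0,0,0,0],[0,0,0,0,0,0]]'
```

```text
time: 30.8
ee_pos: [0.524, 0.3726, 0.0512]
tcp_rot: [180.0, 0.0, 168.6]
wrist_force: [-2.3, -1.0, 6.6]
opening: 0.0565
```

```bash
python3 -m handwheel '[[0,0,0,0,0,0],[0,0,0,0,0,0],[0,0,0,0,0,0],[0,0,0,0,0,0],[0,0,0,0,0,0],[0,0,0,0,0,0],[0,0,0,0,0,0],[0,0,0,0,0,0]]' 1 && python3 -m handwheel '[[0,0,-0.01,0,0,0],[0,0,-0.03,0,0,0],[0,0,-0.038,0,0,0],[0,0,-0.038,0,0,0],[0,0,-0.038,0,0,-3],[0,0,-0.038,0,0,-3],[0,0,-0.038,0,0,-3],[0,0,-0.019,0,0,-2.4]]' && python3 -m handwheel '[[0.01,-0.02,0,0,0,0],[0.01,-0.03,0,0,0,0],[0.01,-0.035,0,0,0,0],[0.01,-0.035,0,0,0,0],[0.01,-0.03,0,0,0,0],[0.01,-0.02,0,0,0,0],[0.005,0,0,0,0,0],[0,0,0,0,0,0]]'
python3 -c "from h import *; wrist('w14')
wrect('w14',.048,.058,.524,.373,.12);wrect('w14',.010,.0175,.525,.373)"
python3 -m handwheel '[[0,-0.02,0,0,0,0],[0,-0.03,0,0,0,0],[0,-0.037,0,0,0,0],[0,-0.037,0,0,0,0],[0,-0.037,0,0,0,0],[0,-0.037,0,0,0,0],[0,-0.037,0,0,0,0],[0,-0.037,0,0,0,0]]' && python3 -m handwheel '[[0,-0.037,0,0,0,0],[0,-0.037,0,0,0,0],[0,-0.037,0,0,0,0],[0,-0.037,0,0,0,0],[0,-0.037,0,0,0,0],[0,-0.037,0,0,0,0],[0,-0.037,0,0,0,0],[0,-0.026,0,0,0,0]]' && python3 -m handwheel '[[0,0,0,0,0,0],[0,0,0,0,0,0],[0,0,0,0,0,0],[0,0,0,0,0,0],[0,0,0,0,0,0],[0,0,0,0,0,0],[0,0,0,0,0,0],[0,0,0,0,0,0]]'
python3 -c "from h import *; wrist('w15')
wrect('w15',.036,.044,.505,-.385,.12)"
```

```text
time: 31.47
ee_pos: [0.5239, 0.3726, 0.0506]
tcp_rot: [-180.0, 0.0, 168.6]
wrist_force: [-0.3, 0.8, -0.1]
opening: 0.0854
time: 32.13
ee_pos: [0.5238, 0.3725, 0.3059]
tcp_rot: [179.8, 0.3, -179.9]
wrist_force: [0.9, 0.1, -0.3]
opening: 0.0856
time: 32.8
ee_pos: [0.4581, 0.2018, 0.3012]
tcp_rot: [179.9, 0.1, 179.9]
wrist_force: [-0.7, -0.1, 1.1]
opening: 0.0851
w14 ee [0.4581 0.2018 0.3012] rot [1.7994e+02 1.2000e-01 1.7987e+02] qd 2.72 t 32.8 F [-0.7 -0.1  1.1] op 0.0851
w14 3208 c [517.6 372.2] size 137.9 59.3 ang -11.4 z [53.  54.9 56.2] mean [509.7 372.3]
w14 1280 c [523.8 370.9] size 179.8 79.9 ang -11.63 z [12.5 14.6 16.1] mean [500.6 351.1]
time: 33.52
ee_pos: [0.4592, -0.0704, 0.2996]
tcp_rot: [180.0, 0.0, -180.0]
wrist_force: [0.5, -0.1, 0.4]
opening: 0.086
time: 34.18
ee_pos: [0.4592, -0.357, 0.2986]
tcp_rot: [180.0, -0.0, 180.0]
wrist_force: [0.5, 0.2, -0.3]
opening: 0.0856
time: 34.85
ee_pos: [0.4585, -0.354, 0.2999]
tcp_rot: [-180.0, 0.0, 180.0]
wrist_force: [-0.2, -0.2, 0.3]
opening: 0.0854
w15 ee [ 0.4585 -0.354   0.2999] rot [-1.7998e+02  2.0000e-02  1.7999e+02] qd 0.22 t 34.85 F [-0.2 -0.2  0.3] op 0.0854
w15 5659 c [ 505.  -382.1] size 184.1 61.1 ang 5.05 z [39.5 40.9 42.2] mean [ 499.4 -382. ]
```

View pics/w15.png

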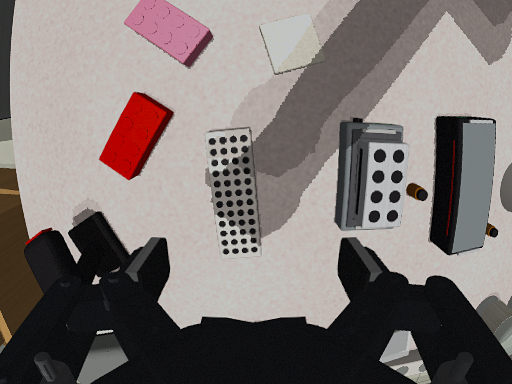

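```bash
python3 - <<'E'
from h import *
i,P,m=wcloud('w15')
for u,v in((95,235),(110,245),(85,215),(60,250),(75,220)): print(u,v,P[v,u].round(3))
E
python3 -m handwheel '[[-0.0116,-0.007,0,0,0,0],[-0.0116,-0.007,0.01,0,0,0],[-0.0116,-0.007,0.02,0,0,0],[-0.0117,-0.0071,0.03,0,0,0],[0,0,0.03,0,0,-5.05],[0,0,0.02,0,0,0],[0,0,0.01,0,0,0],[0,0,0,0,0,0]]'
```

```text
95 235 [ 0.577 -0.618  0.019]
110 245 [ 0.593 -0.591  0.02 ]
85 215 [ 0.549 -0.644  0.   ]
60 250 [ 0.552 -0.61   0.129]
75 220 [ 0.559 -0.668  0.001]
time: 35.57
ee_pos: [0.5041, -0.3819, 0.1772]
tcp_rot: [179.9, -0.2, -175.0]
wrist_force: [-0.9, 0.6, 0.0]
opening: 0.0854
```

```bash
python3 -m handwheel '[[0,0,0.01,0,0,0],[0,0,0.02,0,0,0],[0,0,0.03,0,0,0],[0,0,0.03,0,0,0],[0,0,0.03,0,0,0],[0,0,0.015,0,0,0],[0,0,0.008,0,0,0],[0,0,0,0,0,0]]' && python3 -m handwheel '[[0,0,0,0,0,0],[0,0,0,0,0,0],[0,0,0,0,0,0],[0,0,0,0,0,0],[0,0,0,0,0,0],[0,0,0,0,0,0],[0,0,0,0,0,0],[0,0,0,0,0,0]]' -1 60 &&  python3 -m handwheel '[[0,0,-0.002,0,0,0],[0,0,-0.005,0,0,0],[0,0,-0.01,0,0,0],[0,0,-0.03,0,0,0],[0,0,-0.037,0,0,0],[0,0,-0.035,0,0,0],[0,0,-0.03,0,0,0],[0,0,-0.015,0,0,0]]'
```

```text
time: 36.23
ee_pos: [0.5047, -0.3824, 0.036]
tcp_rot: [180.0, -0.0, -175.0]
wrist_force: [-0.8, 1.0, 0.4]
opening: 0.0854
time: 36.9
ee_pos: [0.5059, -0.3833, 0.0392]
tcp_rot: [-179.9, 0.2, -175.0]
wrist_force: [0.0, -0.4, 5.6]
opening: 0.0587
time: 37.57
ee_pos: [0.5054, -0.383, 0.2063]
tcp_rot: [-179.8, 0.2, -175.0]
wrist_force: [-0.1, -0.8, -2.9]
opening: 0.0585
```

```bash
python3 -m handwheel '[[-0.001,0.015,0,0,0,0],[-0.001,0.025,0,0,0,0],[-0.001,0.03,0,0,0,0],[-0.001,0.03,0,0,0,0],[-0.001,0.03,0,0,0,0],[-0.001,0.03,0,0,0,0],[-0.001,0.03,0,0,0,0],[-0.001,0.03,0,0,0,0]]' && python3 -m handwheel '[[-0.001,0.03,0,0,0,0],[-0.001,0.03,0,0,0,0],[-0.0016,0.03,0,0,0,0],[0,0.03,0,0,0,0],[0,0.02,0,0,0,-0.5],[0,0.01,0,0,0,0],[0,0,0,0,0,0],[0,0,0,0,0,0]]' && python3 -m handwheel '[[0,0,0.005,0,0,0],[0,0,0.015,0,0,0],[0,0,0.02,0,0,0],[0,0,0.02,0,0,0],[0,0,0.015,0,0,0],[0,0,0.01,0,0,0],[0,0,0.003,0,0,0],[0,0,0,0,0,0]]'
python3 -c "from h import *; wrist('w16')"
```

```text
time: 38.23
ee_pos: [0.4932, -0.1613, 0.2016]
tcp_rot: [-180.0, 0.0, -175.0]
wrist_force: [0.6, 0.0, -2.2]
opening: 0.0583
time: 38.9
ee_pos: [0.4841, -0.0129, 0.2012]
tcp_rot: [-180.0, 0.0, -174.4]
wrist_force: [-0.3, 0.3, -3.0]
opening: 0.0585
time: 39.57
ee_pos: [0.4837, -0.0135, 0.112]
tcp_rot: [180.0, -0.1, -174.6]
wrist_force: [-0.2, 0.1, -2.6]
opening: 0.0583
w16 ee [ 0.4837 -0.0135  0.112 ] rot [ 1.8000e+02 -7.0000e-02 -1.7455e+02] qd 1.74 t 39.57 F [-0.2  0.1 -2.6] op 0.0583
```

View pics/w16.png

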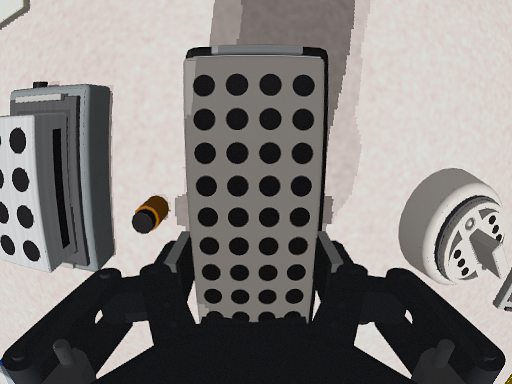

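```bash
python3 -m handwheel '[[0,0,0.001,0,0,0],[0,0,0.001,0,0,0],[0,0,0.001,0,0,0],[0,0,0.001,0,0,0],[0,0,0,0,0,0],[0,0,0,0,0,0],[0,0,0,0,0,0],[0,0,0,0,0,0]]'
```

```text
time: 40.28
ee_pos: [0.4843, -0.0129, 0.1092]
tcp_rot: [-180.0, 0.1, -174.5]
wrist_force: [-1.7, -0.5, 5.6]
opening: 0.0586
```

Contact. I'll release, lift clear, back off and verify all the pieces.

```bash
python3 -m handwheel '[[0,0,0,0,0,0],[0,0,0,0,0,0],[0,0,0,0,0,0],[0,0,0,0,0,0],[0,0,0,0,0,0],[0,0,0,0,0,0],[0,0,0,0,0,0],[0,0,0,0,0,0]]' 1 && python3 -m handwheel '[[0,0,-0.01,0,0,0],[0,0,-0.03,0,0,0],[0,0,-0.035,0,0,0],[0,0,-0.035,0,0,0],[0,0,-0.035,0,0,0],[0,0,-0.035,0,0,0],[0,0,-0.03,0,0,0],[0,0,-0.01,0,0,0]]' && python3 -m handwheel '[[0.02,0,-0.005,0,0,0],[0.02,0,-0.005,0,0,0],[0.02,0,-0.005,0,0,0],[0.015,0,-0.005,0,0,0],[0,0,0,0,0,0],[0,0,0,0,0,0],[0,0,0,0,0,0],[0,0,0,0,0,0]]'
python3 - <<'E'
from h import *
wrist('w17')
wrect('w17',.105,.116,.484,-.0126,.12);wrect('w17',.080,.090,.478,-.187,.12)
wrect('w17',.084,.095,.493,.178,.05);wrect('w17',.054,.062,.493,.178,.05)
wrect('w17',.03,.045,.572,.094,.03);wrect('w17',.03,.045,.4985,-.0955,.03)
i,P,m=cloud('top'); 
def tr(z0,z1,cx,cy,r):
    s=m&(P[...,2]>z0)&(P[...,2]<z1)&(np.hypot(P[...,0]-cx,P[...,1]-cy)<r); p=P[s]
    c,(w,h),a=cv2.minAreaRect((p[:,:2]*1000).astype(np.float32)); print('top',len(p),np.round(c,1),round(w,1),round(h,1),round(a,1),np.median(p[:,2]).round(4))
tr(.045,.065,.524,.372,.1); tr(.1,.12,.484,-.012,.11); tr(.02,.05,.572,.0945,.025); tr(.02,.05,.499,-.0955,.025); tr(.078,.1,.493,.178,.05)
cv2.imwrite('pics/top2.png',cv2.resize(i[...,::-1],(800,600)))
E
```

```text
time: 40.95
ee_pos: [0.484, -0.0129, 0.1086]
tcp_rot: [180.0, -0.0, -174.5]
wrist_force: [0.0, 0.5, 0.6]
opening: 0.0856
time: 41.62
ee_pos: [0.4843, -0.0129, 0.3341]
tcp_rot: [-180.0, 0.4, -174.5]
wrist_force: [0.5, -0.3, 0.1]
opening: 0.0854
time: 42.28
ee_pos: [0.4099, -0.0201, 0.3482]
tcp_rot: [180.0, -0.0, -174.5]
wrist_force: [0.6, 0.9, -0.8]
opening: 0.0856
w17 ee [ 0.4099 -0.0201  0.3482] rot [ 1.8000e+02 -3.0000e-02 -1.7449e+02] qd 0.39 t 42.28 F [ 0.6  0.9 -0.8] op 0.0856
w17 5908 c [483.7 -13.9] size 184.7 60.8 ang 5.12 z [109.5 110.9 112.1] mean [475.6 -14.9]
w17 2748 c [ 477.  -186.2] size 112.4 59.1 ang 0.52 z [84.2 86.  87.3] mean [ 474.4 -184.5]
w17 170 c [494.3 177.2] size 36.8 12.7 ang 46.1 z [86.5 90.3 91.7] mean [492.8 175.8]
w17 1180 c [492.4 177.9] size 77.6 73.2 ang 56.76 z [56.1 58.6 60.1] mean [490.6 175.1]
w17 131 c [574.4  93.4] size 21.4 18.2 ang -81.83 z [30.5 39.9 41.7] mean [573.6  92.1]
w17 134 c [501.3 -96.8] size 18.6 17.8 ang 7.13 z [30.6 40.4 41.9] mean [500.6 -96.2]
top 838 [521.8 372.6] 60.0 149.2 78.7 0.0546
top 0 [0. 0.] 0.0 0.0 0.0 nan
top 0 [0. 0.] 0.0 0.0 0.0 nan
top 11 [492.5 -95.4] 13.3 5.5 76.0 0.0282
top 46 [491.7 179.8] 34.7 10.6 47.2 0.0904
  return _methods._mean(a, axis=axis, dtype=dtype,
  ret = ret.dtype.type(ret / rcount)
```

View pics/w17.png

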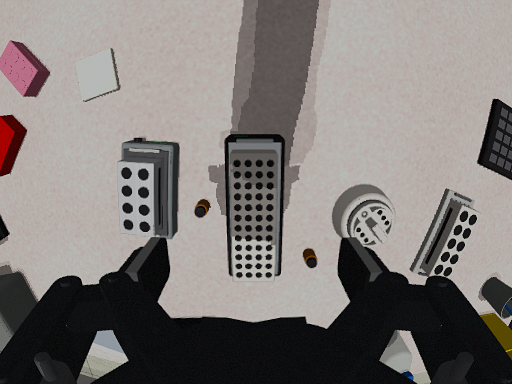

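```bash
python3 -c "from h import *; print(order.job_done())"
```

```text
the job is handed in; nothing more can be done
None
```

I took the stack apart and set all four pieces on their stations. I let go of each and handed the job in at about 42 s of robot time, with the gripper clear. The hand-in reports no verdict, so what follows is from my own last measurements.

| Piece | Off centre | Off line | Height check |
|---|---|---|---|
| Long rack on reader | about 1.4 mm | 0.4° | top at 111 mm, expected 110 |
| Block on heater | about 1 mm | 0.1° | top at 86 mm, expected 85 |
| Middle rack on stand | about 3 mm | 0.1° | top at 54.6–54.9 mm, expected 54 |
| Disc on mixer | about 1.3 mm by its grip | 0.1° | top at 58.6 mm, grip tip at 90.3 mm, so flat on the table with the studs in |

- **Depth offset:** the wrist camera read about 0.7 mm high throughout, which accounts for most of the height differences.
- **Vials:** both stand upright. Their positions agree within about 3 mm of the first measurement, which is camera error.
- **Checks that failed or disagreed:**
  - In the final top-camera check, the arm blocked the view of the reader and one vial, and almost all of the other. Those three rest on the wrist camera alone.
  - The middle rack was partly hidden from the wrist camera, so its position comes mainly from the top camera.
  - The two cameras differ by up to about 3 mm in absolute position, well within the limits for the racks and block.

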